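# Hold a specimen tube slanted over the viewing lamp

### The arm

A 7-joint arm with a two-finger parallel gripper is mounted at the origin on the work surface. World frame = base frame: x ahead of the robot, y to its left, z up, the work surface at z = 0. Lengths are in m, angles in rad, forces in N, time in s.
With the tool pointing down it reaches from about 0.425 to 0.925 m from the base axis. Payload 6.8 kg.
Tool frame: the origin (TCP) lies on the centre line of the jaws, within the pads' length; the fingertips stand 11 mm ahead of it and the grasp point (between the pads) lies 8 mm behind it; z points along the fingers, y is the line along which they close (so a half turn about z gives the same grasp; the last joint's range is limited). The gripper opens to 88 mm and grips with 3 to 60 N. Pads are 20 mm wide; open, the fingers measure 115 mm over their backs; the gripper's body (75 mm by 178 mm) begins 61 mm behind the grasp point.
Start: joints at [-1.278, 0.477, 0.022, 1.555, -0.011, 1.109, -0.083], TCP at [0.263, 0.622, 0.234] pointing down, gripper open.
Joint ranges: [-2.96, 2.96], [-0.34, 2.1], [-1.41, 1.46], [0.24, 2.44], [-1.37, 4.51], [0.17, 1.92], [-2.96, 2.96]. Speed limits (rad/s): [2.39, 2.39, 3.14, 3.14, 3.14, 3.14, 3.14].

### API

Orientations are given as a unit quaternion [w, x, y, z].
In Python, from bench import monitor, imaging, hand_in gives the robot as it stands.
- The arm moves only by the tool apply_moves, never from a script. Its argument "targets" is a list of rows, each a list of 2 entries, a list of its own where there are three numbers: the shift along the tool's x, y, z in mm, then the turn, a rotation vector about the tool's x, y, z in rad. A call has 1 to 20 rows; each row shifts and turns the commanded pose from where the row before left it, along the tool's axes as they then stand; what a row does not reach is not made up. A row lasts 1/12 s, in which the tool goes at most 41.7 mm and 7.16 degrees, less where a joint would pass 70% of its speed; a pose out of reach is approached as far as the arm can. A call is refused whole if a number of a shift passes 41.7 or a number of a turn 0.125, either way. A call with a gripper value outside its range is refused whole. "fingers" is the closure in counts, from 0 (fully open) to 255 (shut), set as the call begins (left out, the last holds). The fingers move at their own pace and stop on an object; the grip force is fixed at half the most. Time passes only in rows, so rows that do not move let the fingers close. It gives the time, the measured TCP pose, the force, the opening and the grip force at its end, in the units of the state.
- monitor.state(): the state, without advancing time (a new reading comes with each control period).
- imaging.get_image(name): name is "scene" or "side" or "wrist"; returns a dict with "pixels" (384x512x3 uint8, red, green, blue), "fx", "fy", "cx", "cy" (pixels), "D" ([k1, k2, p1, p2, k3] as OpenCV has them; the pictures are not rectified), "origin" and "rotation" of the camera in the world. Camera axes: x right, y down, z forward; pixel columns grow to the right and rows downward; lengths in m; the calibration is good to about 2 mm. A picture is of the moment at which its call begins. There is no depth.
- hand_in(): hands the job in; it is judged then, once.
The state is a dict: "clock": time; "joints": joint angles; "qvel": joint speeds; "joint_torque": joint torques, N m; "ee_pos": TCP position; "tcp_rot": TCP orientation; "contact_force": force on the tool from outside, world axes, zero at the start; "wrist_torque": the same for the moment, N m; "grip_width": finger opening in m; "grip_force": force on a finger pad.
Only numpy, scipy, OpenCV 4.12 (cv2) and the standard library are available. Lean on these libraries where they do the work, as an engineer would, in place of code of your own. Each camera call takes 0.05 s, during which the arm holds its last target. There are 200 camera calls.

### The job

Switch on the viewing lamp by pressing its red push button fully down and letting it spring back up. Then draw the orange-stoppered specimen tube up out of the rack, lean it over to about 45 degrees with the stopper end still the higher one, and hold it still like that over the middle of the lamp's white panel, its lower end at least 6 cm above the panel. Finish while still holding the tube there in the gripper, and leave the other tubes and the things on the tray where they are.

Things in the scene. Friction and masses are not known exactly. Their poses are not given: they have to be found in the camera images.
- tube_orange: Sealed glass specimen tube with an orange stopper and a blue sample inside, 60 g (may vary by a third), in one of the three holes of the rack; which one varies. 22 mm diameter, 150 mm long overall; the top 20 mm is the stopper, 25 mm diameter. Origin: centre of its foot; z runs up the tube to the stopper. In the rack it stands upright with its foot 15 mm above the table, so its top is at 165 mm.
- tube_foot (a point): Centre of the foot (lower end) of the orange-stoppered tube.
- tube_middle (a point): Point on the axis of the orange-stoppered tube, halfway along it, 75 mm from its foot.
- rack: Fixed brown block 60 x 200 x 65 mm high with three round holes 25 mm wide and 50 mm deep, in a row along its y axis at y = -65, 0, +65 mm. Origin: centre of its underside; z up. It and the lamp may stand on either side, turned up to 0.4 rad.
- lamp_button (a joint): Travel of the red lamp button, m: 0 up, 0.006 fully down; a spring, about 5 N when fully down, brings it back up. It presses straight down.
- lamp_button_top (a point): Centre of the top of the red button (28 mm diameter, in a black round housing 44 mm wide), 48 mm above the table when up; it moves down with the button.
- panel (a point): Centre of the white panel (120 x 130 mm) on top of the grey lamp box, 30 mm above the table. The fixed lamp box is 190 x 160 x 30 mm; panel centre and button lie 97 mm apart along the box's long axis, the button at the end nearer the robot.
- tube_black: Specimen tube with a black stopper, in the rack. Same size as the orange-stoppered tube; leave it in the rack. Origin: centre of its foot.
- tube_white: Specimen tube with a white stopper, in the rack. Same size as the orange-stoppered tube; leave it in the rack. Origin: centre of its foot.
- beaker: Empty glass beaker, 66 mm wide, 85 mm high, on the cream tray (4 mm thick, 12 mm rim) beyond the work. Origin: centre of its underside. Leave alone.
- burner: Small glass laboratory burner with a metal collar, 72 mm wide, 82 mm high, on the tray. Origin: centre of its underside. Leave alone.
- matchbox: Flat cardboard box with blue top, 38 x 58 x 16 mm, on the tray. Origin: centre of its underside. Leave alone.
- jar: Amber jar with white cap, 48 mm wide, 75 mm high, on the tray. Origin: centre of its underside. Leave alone.
Mind the look-alikes: they are no part of the job. What is shaped like the part that bears lamp_button but blue or green is not meant.

How it is judged:
By the outcome, as a careful person would: the job done as asked, in the order asked, and still so for the second after the job is handed in, while the arm keeps its last pose, push and grip.
It also fails if it takes over 53 s, if anything falls off the work surface, if the arm or the gripper's body presses on something with over 40 N, if the wrist force passes 120 N, or if a joint passes its speed limit or range.

## Working session

There is one attempt and no reset: what is moved stays moved. The work goes in short steps, Python scripts to look and compute and a tool call to move; the robot and the scene stay as the last step left them, time stands still between calls to the robot, and variables do not carry over. Pictures are saved under pics/ and viewed, at most 10 in all, crops included, and the job is handed in when it is done.

Besides the shell and the picture viewer there is one more tool, called after ">>>" as a command line: name --argument value ..., lists and objects as JSON in quotes. apply_moves: Moves the arm, as the interface text tells. Its arguments: {"type":"object","properties":{"targets":{"type":"array"},"fingers":{"type":"number"}},"required":["targets"]}

```bash
mkdir -p pics; cat > h.py <<'E'
import numpy as np, cv2, json
from bench import monitor, imaging
from scipy.spatial.transform import Rotation as R
def snap(n,f):
    d=imaging.get_image(n); cv2.imwrite(f'pics/{f}.png',d['pixels'][:,:,::-1]); np.save(f'pics/{f}.npy',d,allow_pickle=True); return d
def load(f): return np.load(f'pics/{f}.npy',allow_pickle=True).item()
def K(d): return np.array([[d['fx'],0,d['cx']],[0,d['fy'],d['cy']],[0,0,1.]])
def rot(d):
    r=np.array(d['rotation']); return r if r.shape==(3,3) else R.from_quat(np.roll(r,-1)).as_matrix()
def onz(d,u,v,z):
    p=cv2.undistortPoints(np.array([[[u,v]]],float),K(d),np.array(d['D'],float))[0,0]
    w=rot(d)@np.array([p[0],p[1],1]); o=np.array(d['origin']); return o+w*(z-o[2])/w[2]
def pix(d,X):
    r=rot(d).T; return cv2.projectPoints(np.array([X],float),cv2.Rodrigues(r)[0],-r@np.array(d['origin']),K(d),np.array(d['D'],float))[0][0,0]
E
python3 - <<'E'
from h import *
a=snap('scene','s0');b=snap('side','d0')
print(monitor.state()); print(a['rotation'],a['origin'],b['origin'])
c=lambda f:cv2.imread(f'pics/{f}.png')
cv2.imwrite('pics/both.png',cv2.resize(np.vstack([c('s0'),c('d0')]),None,fx=.78,fy=.78))
E
```

```text
{'clock': 0.1, 'joints': array([-1.27811412,  0.47771845,  0.02232757,  1.55627124, -0.01151104,
        1.1093104 , -0.08309531]), 'qvel': array([-0.00070656, -0.00058554, -0.00125435, -0.00299838,  0.00112559,
       -0.00019385, -0.00020312]), 'joint_torque': array([ 4.61461619e-03, -5.84082770e+01,  1.54029116e+00, -2.73309821e+01,
       -5.41561504e-02,  1.31326943e-02,  5.24745678e-05]), 'ee_pos': array([0.26314651, 0.62105941, 0.23281231]), 'tcp_rot': array([-1.09393126e-04,  1.99035885e-01,  9.79991884e-01, -7.82257460e-04]), 'contact_force': array([-0.65108528,  0.19039851, -0.4941437 ]), 'wrist_torque': array([ 0.05256448, -0.00860177, -0.03783233]), 'grip_force': 0.0, 'grip_width': 0.0876773652923827}
[-0.22504358  0.66142817  0.67795326 -0.22857721] [ 1.17636901 -0.04688029  0.90653546] [ 0.16684862 -0.92544634  0.83727764]
```

View pics/both.png

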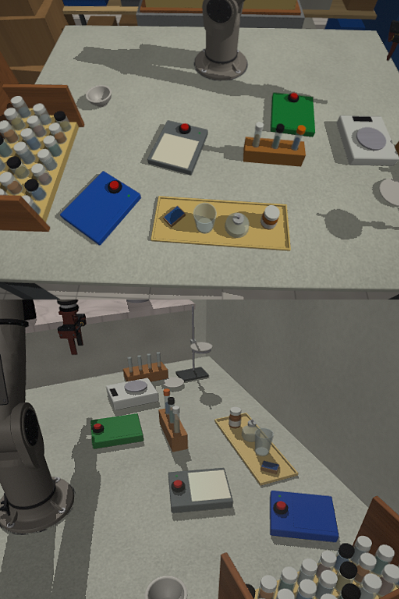

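In the shrunken pair, the scene view has three boxes with red buttons. The grey one with a white panel is at about (178,148). The blue one at (100,205) and the green one at (293,113) are decoys, so grey fits the description. The rack is at (275,150), with the orange stopper apparently at the right end (301,130). I'll confirm both in one enlarged crop.

```bash
python3 - <<'E'
from h import *
c=cv2.imread('pics/s0.png')
A=cv2.resize(c[145:225,180:280],(800,640),interpolation=3)[:, :]
B=c[145:215,300:400]
A=cv2.resize(c[150:225,185:275],None,fx=4.4,fy=4.4,interpolation=3); B=cv2.resize(c[145:220,305:395],None,fx=4.4,fy=4.4,interpolation=3)
cv2.imwrite('pics/crop1.png',np.hstack([A,B])); print(A.shape)
E
```

```text
(330, 396, 3)
```

View pics/crop1.png

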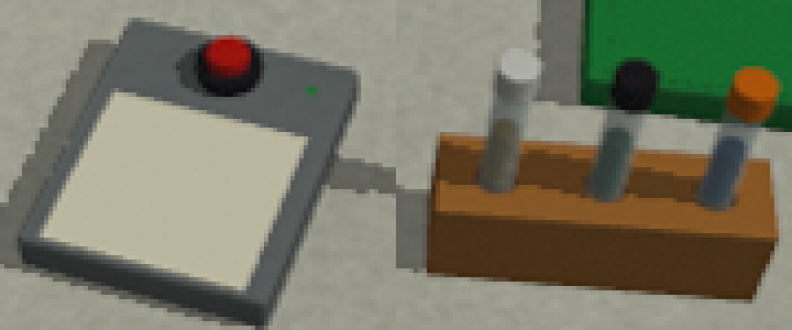

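The crop shows the red button top at about (230,52), on the grey box with the white panel. The orange stopper is the right-most of three, at (755,80), with white at (520,62) and black at (636,73). Next I'll compute positions.

```bash
python3 - <<'E'
from h import *
d=load('s0')
A=lambda x,y,z:onz(d,185+(x+.5)/4.4-.5,150+(y+.5)/4.4-.5,z)
B=lambda x,y,z:onz(d,305+(x-396+.5)/4.4-.5,145+(y+.5)/4.4-.5,z)
b=A(230,50,.048);cs=[A(*p,.03) for p in [(113,92),(308,138),(247,290),(38,240)]];p=np.mean(cs,0)
print('btn',b,'panel',p,np.linalg.norm((b-p)[:2]),'yaw',np.degrees(np.arctan2(*(p-b)[1::-1])))
t=[B(*q,.165) for q in [(519,62),(636,74),(754,82)]]
print(np.array(t)); v=t[2]-t[0]; print(np.linalg.norm(v),np.degrees(np.arctan2(v[1],v[0])))
print('foot side', [B(*q,.065) for q in [(498,180),(607,190),(716,197)]])
s=monitor.state();print(R.from_quat(np.roll(s['tcp_rot'],-1)).as_matrix().round(3))
# check in side view
e=load('d0'); print(pix(e,b)*.78,pix(e,t[2])*.78, pix(e,p)*.78)
E
```

```text
btn [ 0.4235861  -0.13322454  0.048     ] panel [ 0.52027162 -0.16090034  0.03      ] 0.10056858024168065 yaw -15.973533910902574
[[0.51266249 0.11098511 0.165     ]
 [0.51974339 0.17491284 0.165     ]
 [0.52380675 0.23938925 0.165     ]]
0.12888683849953492 85.03970199880938
foot side [array([0.51763013, 0.1120418 , 0.065     ]), array([0.52348589, 0.17637844, 0.065     ]), array([0.52705754, 0.24067939, 0.065     ])]
[[-0.921  0.39  -0.001]
 [ 0.39   0.921 -0.001]
 [-0.    -0.002 -1.   ]]
[176.62991851 183.69856114] [166.13452993  90.36266939] [208.42215439 185.07634263]
```

>>> apply_moves --targets '[[[0,0,-4],[0,0,0.114]],[[0,0,-4],[0,0,0.114]],[[0,0,-4],[0,0,0.114]],[[0,0,-4],[0,0,0.114]],[[0,0,-4],[0,0,0.114]],[[0,0,-4],[0,0,0.114]],[[0,0,-4],[0,0,0.114]],[[0,0,-4],[0,0,0.114]],[[0,0,-4],[0,0,0.114]],[[0,0,-4],[0,0,0.114]],[[0,0,-4],[0,0,0.114]]]' --fingers 255

```text
clock: 1.02
ee_pos: [0.2632, 0.6213, 0.2773]
tcp_rot: [0.0, 0.738, 0.675, -0.0]
contact_force: [0.8, -0.5, 0.1]
grip_width: 0.018
grip_force: 0.0
```

>>> apply_moves --targets '[[[-29,20.5,0],[0,0,0]],[[-29,20.5,0],[0,0,0]],[[-29,20.5,0],[0,0,0]],[[-29,20.5,0],[0,0,0]],[[-29,20.5,0],[0,0,0]],[[-29,20.5,0],[0,0,0]],[[-29,20.5,0],[0,0,0]],[[-29,20.5,0],[0,0,0]],[[-29,20.5,0],[0,0,0]],[[-29,20.5,0],[0,0,0]],[[-29,20.5,0],[0,0,0]],[[-29,20.5,0],[0,0,0]],[[-29,20.5,0],[0,0,0]],[[-29,20.5,0],[0,0,0]],[[-29,20.5,0],[0,0,0]],[[-29,20.5,0],[0,0,0]],[[0,0,0],[0,0,0]]]'

```text
clock: 2.43
ee_pos: [0.5539, 0.1235, 0.2779]
tcp_rot: [0.002, 0.74, 0.673, -0.0]
contact_force: [-0.2, -0.8, 0.4]
grip_width: 0.0004
grip_force: 0.0
```

>>> apply_moves --targets '[[[-33.5,-13,0],[0,0,0]],[[-33.5,-13,0],[0,0,0]],[[-33.5,-13,0],[0,0,0]],[[-33.5,-13,0],[0,0,0]],[[-33.5,-13,0],[0,0,0]],[[-33.5,-13,0],[0,0,0]],[[-33.5,-13,0],[0,0,0]],[[-33.5,-13,0],[0,0,0]],[[0,0,29],[0,0,0]],[[0,0,29],[0,0,0]],[[0,0,29],[0,0,0]],[[0,0,29],[0,0,0]],[[0,0,29],[0,0,0]],[[0,0,0],[0,0,0]],[[0,0,0],[0,0,0]]]'

```text
clock: 3.68
ee_pos: [0.4239, -0.1268, 0.1321]
tcp_rot: [-0.001, 0.736, 0.677, -0.002]
contact_force: [0.4, -0.3, -0.3]
grip_width: 0.0005
grip_force: 0.0
```

```bash
python3 - <<'E'
from h import *
d=snap('wrist','w1'); s=monitor.state(); print(s['ee_pos'],s['joints'].round(3)); print(pix(d,[.4236,-.1332,.048]),pix(d,s['ee_pos']+[0,0,-.011]))
E
```

```text
[ 0.42517751 -0.12694044  0.13326135] [-0.427  0.282  0.678  2.217 -0.266  0.721  0.349]
[260.73092615 211.59147853] [262.69590813 242.57953719]
```

View pics/w1.png

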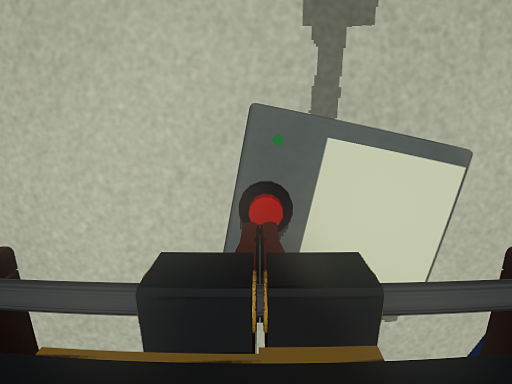

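The red button is centred at about (266,210), and my prediction was (261,212). That puts it about 4 mm further in x, so I'll correct and press.

>>> apply_moves --targets '[[[-5.5,3,0],[0,0,0]],[[0,0,22],[0,0,0]],[[0,0,22],[0,0,0]],[[0,0,20],[0,0,0]],[[0,0,4],[0,0,0]],[[0,0,4],[0,0,0]],[[0,0,3],[0,0,0]],[[0,0,2],[0,0,0]],[[0,0,1],[0,0,0]],[[0,0,0],[0,0,0]],[[0,0,0],[0,0,0]]]'

```text
clock: 4.65
ee_pos: [0.4284, -0.1327, 0.057]
tcp_rot: [0.0, 0.736, 0.677, 0.001]
contact_force: [-7.1, 1.5, 26.6]
grip_width: 0.0008
grip_force: 13.0
```

```bash
python3 - <<'E'
from h import *
d=snap('side','d1'); s=monitor.state(); print(s['ee_pos'],s['contact_force'])
u=snap('wrist','w2')['pixels'][:,:,::-1]
c=cv2.imread('pics/d1.png')
u0,v0=pix(d,[.427,-.132,.048]).astype(int);print(u0,v0)
A=cv2.resize(c[v0-40:v0+40,u0-40:u0+40],(400,400),interpolation=3)
cv2.imwrite('pics/c2.png',np.hstack([A,cv2.resize(u[140:340,160:360],(400,400),interpolation=3)]))
E
```

```text
[ 0.42838308 -0.13267507  0.05694454] [-7.65184933  1.96489707 25.55665919]
227 234
```

View pics/c2.png

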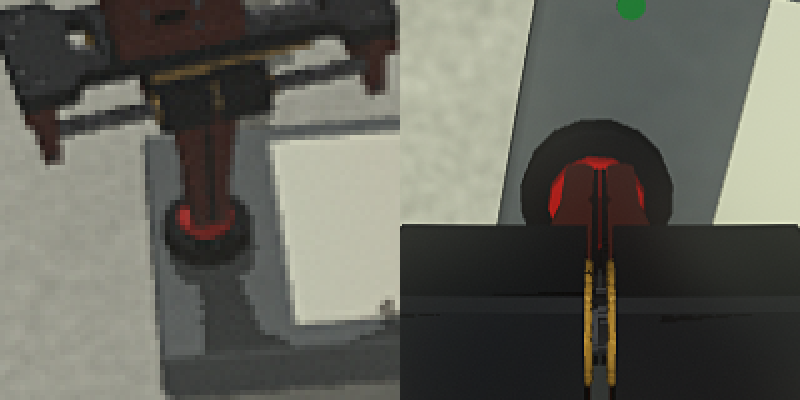

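Fingertips sit inside the red disc (seen from the side at about (205,220)). The 26 N load suggests the button is at its stop. I'll back off slowly and use force against height to confirm the travel.

>>> apply_moves --targets '[[[0,0,0.6],[0,0,0]],[[0,0,0],[0,0,0]]]'

```text
clock: 4.92
ee_pos: [0.4284, -0.1327, 0.0568]
tcp_rot: [-0.0, 0.736, 0.676, 0.002]
contact_force: [-9.3, 2.0, 34.5]
grip_width: 0.0005
grip_force: 17.2
```

>>> apply_moves --targets '[[[0,0,-3],[0,0,0]],[[0,0,0],[0,0,0]],[[0,0,0],[0,0,0]]]'

```text
clock: 5.17
ee_pos: [0.4284, -0.1327, 0.0583]
tcp_rot: [0.001, 0.736, 0.677, 0.001]
contact_force: [-1.7, -0.1, 4.1]
grip_width: 0.0005
grip_force: 2.1
```

>>> apply_moves --targets '[[[0,0,-2],[0,0,0]],[[0,0,0],[0,0,0]],[[0,0,0],[0,0,0]]]'

```text
clock: 5.42
ee_pos: [0.4284, -0.1326, 0.0595]
tcp_rot: [0.001, 0.736, 0.677, 0.0]
contact_force: [-0.7, -0.7, 3.4]
grip_width: 0.0007
grip_force: 1.8
```

>>> apply_moves --targets '[[[0,0,-2],[0,0,0]],[[0,0,0],[0,0,0]],[[0,0,0],[0,0,0]]]'

```text
clock: 5.67
ee_pos: [0.4283, -0.1326, 0.0612]
tcp_rot: [0.001, 0.736, 0.677, 0.0]
contact_force: [0.7, -0.6, 2.2]
grip_width: 0.001
grip_force: 1.3
```

>>> apply_moves --targets '[[[0,0,-2],[0,0,0]],[[0,0,0],[0,0,0]],[[0,0,0],[0,0,0]]]'

```text
clock: 5.92
ee_pos: [0.4278, -0.1324, 0.0631]
tcp_rot: [0.0, 0.736, 0.677, 0.0]
contact_force: [1.1, -0.4, 1.8]
grip_width: 0.0006
grip_force: 0.7
```

The force fell smoothly from about 4 N to 1 N over roughly 6 mm, so the button went fully down and is springing back. Next I'll rise, open and go above the orange tube.

>>> apply_moves --targets '[[[0,0,-20],[0,0,0]],[[0,0,-38],[0,0,0]],[[0,0,-38],[0,0,0]],[[0,0,-38],[0,0,0]],[[0,0,-38],[0,0,0]],[[0,0,-38],[0,0,0]],[[35,6,0],[0,0,0]],[[35,6,0],[0,0,0]],[[35,6,0],[0,0,0]],[[35,6,0],[0,0,0]],[[35,6,0],[0,0,0]],[[35,6,0],[0,0,0]],[[35,6,0],[0,0,0]],[[35,6,0],[0,0,0]],[[35,6,0],[0,0,0]],[[35,6,0],[0,0,0]],[[28,6,0],[0,0,0]],[[0,0,0],[0,0,0]],[[0,0,0],[0,0,0]]]' --fingers 0

```text
clock: 7.5
ee_pos: [0.5242, 0.2402, 0.2718]
tcp_rot: [-0.0, 0.735, 0.678, -0.001]
contact_force: [0.6, -0.2, 0.1]
grip_width: 0.0877
grip_force: 0.0
```

```bash
python3 - <<'E'
from h import *
d=snap('wrist','w3'); s=monitor.state(); print(s['ee_pos'],s['tcp_rot'],s['joints'].round(3))
for p in [[.525,.240,.165],[.519,.175,.165],[.513,.111,.165]]: print(pix(d,p))
E
```

```text
[0.52441711 0.23825223 0.27209515] [ 4.86428115e-05  7.35961274e-01  6.77022339e-01 -1.32434885e-03] [-0.942  0.3    0.51   1.778 -0.161  1.107 -0.461]
[261.19482759 195.9115732 ]
[260.24330759 266.05388246]
[259.32119587 326.10525661]
```

View pics/w3.png

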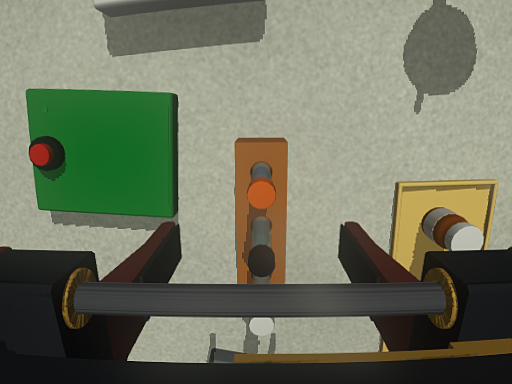

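The orange stopper is at (261,194) in the wrist view, within 2 mm of prediction. It's centred between the jaws, and the neighbouring tubes are clear of the closing line.

>>> apply_moves --targets '[[[2,0.7,10],[0,0,0]],[[0,0,25],[0,0,0]],[[0,0,25],[0,0,0]],[[0,0,25],[0,0,0]],[[0,0,25],[0,0,0]],[[0,0,25],[0,0,0]],[[0,0,20],[0,0,0]],[[0,0,10],[0,0,0]],[[0,0,0],[0,0,0]]]'

```text
clock: 8.3
ee_pos: [0.5244, 0.2386, 0.1058]
tcp_rot: [-0.0, 0.737, 0.676, -0.002]
contact_force: [0.2, 0.5, 0.2]
grip_width: 0.0877
grip_force: 0.0
```

>>> apply_moves --targets '[[[0,0,0],[0,0,0]],[[0,0,0],[0,0,0]],[[0,0,0],[0,0,0]],[[0,0,0],[0,0,0]],[[0,0,0],[0,0,0]],[[0,0,0],[0,0,0]],[[0,0,0],[0,0,0]],[[0,0,0],[0,0,0]],[[0,0,0],[0,0,0]],[[0,0,0],[0,0,0]],[[0,0,0],[0,0,0]],[[0,0,0],[0,0,0]]]' --fingers 255

```text
clock: 9.3
ee_pos: [0.526, 0.2406, 0.108]
tcp_rot: [0.0, 0.736, 0.677, -0.0]
contact_force: [0.3, 0.1, 0.2]
grip_width: 0.0239
grip_force: 30.0
```

>>> apply_moves --targets '[[[0,0,-5],[0,0,0]],[[0,0,-8],[0,0,0]],[[0,0,-12],[0,0,0]],[[0,0,-15],[0,0,0]],[[0,0,-15],[0,0,0]],[[0,0,-15],[0,0,0]],[[0,0,-15],[0,0,0]],[[0,0,-15],[0,0,0]],[[0,0,-15],[0,0,0]],[[0,0,-15],[0,0,0]],[[0,0,-15],[0,0,0]],[[0,0,-15],[0,0,0]],[[0,0,-15],[0,0,0]],[[0,0,-12],[0,0,0]],[[0,0,-6],[0,0,0]],[[0,0,0],[0,0,0]]]'

```text
clock: 10.63
ee_pos: [0.5267, 0.2408, 0.303]
tcp_rot: [0.0, 0.736, 0.677, 0.002]
contact_force: [0.8, -0.1, -0.5]
grip_width: 0.0235
grip_force: 30.0
```

```bash
python3 - <<'E'
from h import *
d=snap('side','d3'); w=snap('scene','s3');s=monitor.state(); print(s['ee_pos'],s['grip_width'],s['contact_force'],s['joints'].round(2))
u,v=pix(d,s['ee_pos']).astype(int); a,b=pix(w,s['ee_pos']).astype(int); print(u,v,a,b)
f=lambda i,u,v:cv2.resize(cv2.imread(f'pics/{i}.png')[max(v-60,0):max(v-60,0)+140,u-70:u+70],(400,400),interpolation=3)
cv2.imwrite('pics/c3.png',np.hstack([f('d3',u,v),f('s3',a,b)]))
E
```

```text
[0.52578299 0.24056639 0.300871  ] 0.023724901265134858 [ 0.20493329 -0.91381365 -1.44084396] [-0.95  0.28  0.52  1.74 -0.15  1.16 -0.47]
210 71 401 122
```

View pics/c3.png

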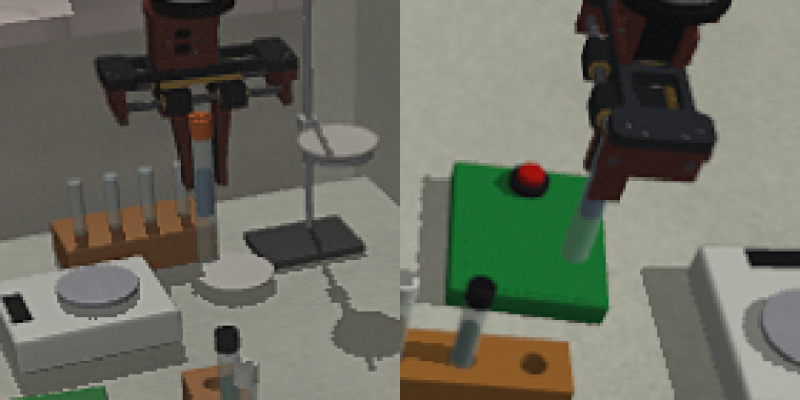

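The tube is held upright with its foot clear of the rack, and the black and white tubes are still in place. Now I'll carry it over the panel.

>>> apply_moves --targets '[[[-12,1.2,0],[0,0,0]],[[-22,2.2,0],[0,0,0]],[[-30,3.1,0],[0,0,0]],[[-30,3.1,0],[0,0,0]],[[-30,3.1,0],[0,0,0]],[[-30,3.1,0],[0,0,0]],[[-30,3.1,0],[0,0,0]],[[-30,3.1,0],[0,0,0]],[[-30,3.1,0],[0,0,0]],[[-30,3.1,0],[0,0,0]],[[-30,3.1,0],[0,0,0]],[[-30,3.1,0],[0,0,0]],[[-30,3.1,10],[0,0,0]],[[-22,2.2,20],[0,0,0]],[[-14,1.4,20],[0,0,0]],[[0,0,10],[0,0,0]],[[0,0,0],[0,0,0]],[[0,0,0],[0,0,0]]]'

```text
clock: 12.23
ee_pos: [0.5328, -0.1608, 0.2405]
tcp_rot: [-0.001, 0.736, 0.677, -0.001]
contact_force: [0.8, 0.4, 0.5]
grip_width: 0.0236
grip_force: 30.0
```

>>> apply_moves --targets '[[[0,0,0],[0.06,0,0]],[[0,0,0],[0.06,0,0]],[[0,0,0],[0.06,0,0]],[[0,0,0],[0.06,0,0]],[[0,0,0],[0.06,0,0]],[[0,0,0],[0.06,0,0]],[[0,0,0],[0,0,0]],[[0,0,0],[0,0,0]]]'

```text
clock: 12.9
ee_pos: [0.5344, -0.1604, 0.2411]
tcp_rot: [-0.131, 0.724, 0.667, -0.121]
contact_force: [-0.0, -0.2, -0.1]
grip_width: 0.0236
grip_force: 30.0
```

```bash
python3 - <<'E'
from h import *
s=monitor.state(); print(s['ee_pos'],s['joints'].round(3),R.from_quat(np.roll(s['tcp_rot'],-1)).as_matrix().round(3),s['contact_force'])
E
```

```text
[ 0.53444812 -0.16043114  0.24112676] [-0.296  0.557  0.677  1.616 -0.241  1.438  0.358] [[ 0.082  0.933 -0.349]
 [ 0.997 -0.077  0.028]
 [-0.    -0.351 -0.937]] [-0.04559356 -0.17977966 -0.06196792]
```

>>> apply_moves --targets '[[[0,0,0],[0.06,0,0]],[[0,0,0],[0.06,0,0]],[[0,0,0],[0.06,0,0]],[[0,0,0],[0.06,0,0]],[[0,0,0],[0.06,0,0]],[[0,0,0],[0.06,0,0]],[[0,0,0],[0.065,0,0]],[[0,0,0],[0,0,0]],[[5,8,8],[0,0,0]],[[-5,8,8],[0,0,0]],[[0,8,8],[0,0,0]],[[0,8,8],[0,0,0]],[[0,0,0],[0,0,0]],[[0,0,0],[0,0,0]],[[0,0,0],[0,0,0]]]'

```text
clock: 14.15
ee_pos: [0.5335, -0.1616, 0.1961]
tcp_rot: [-0.281, 0.68, 0.625, -0.259]
contact_force: [0.2, -0.1, -0.7]
grip_width: 0.0238
grip_force: 30.0
```

```bash
python3 - <<'E'
from h import *
d=snap('side','d4'); w=snap('scene','s4');s=monitor.state(); M=R.from_quat(np.roll(s['tcp_rot'],-1)).as_matrix(); u=-M[:,2]
p=s['ee_pos']; print(p,s['joints'].round(3),u,s['contact_force'],s['grip_width'])
print('mid',p-u*.017,'foot',p-u*.092, 'tilt',np.degrees(np.arccos(u[2])))
for i in (d,w): print([pix(i,p+u*k).round(1) for k in(-.092,-.017,.058)], pix(i,[.5205,-.16,.03]))
f=lambda n,i:cv2.resize(cv2.imread(f'pics/{n}.png')[(v:=int(pix(i,p)[1]))-75:v+85,(h:=int(pix(i,p)[0]))-80:h+80],(400,400),interpolation=3)
print([pix(i,p).astype(int)-[80,75] for i in (d,w)])
cv2.imwrite('pics/c4.png',np.hstack([f('d4',d),f('s4',w)]))
E
```

```text
[ 0.53366389 -0.1616163   0.19631978] [-0.198  0.861  0.623  1.382 -0.222  1.793  0.385] [ 0.70356913 -0.05912338  0.70816305] [ 0.75944533  0.58800336 -0.86776241] 0.023582624942767184
mid [ 0.52170321 -0.16061121  0.18428101] foot [ 0.46893553 -0.15617695  0.13116878] tilt 44.91434844902549
[array([246.8, 210.4]), array([268.6, 187.9]), array([291.3, 164.6])] [267.14398587 237.02099833]
[array([225.4, 152.7]), array([220.3, 153.9]), array([214.3, 155.4])] [225.0577517  192.27370989]
[array([193, 107]), array([139,  79])]
```

View pics/c4.png

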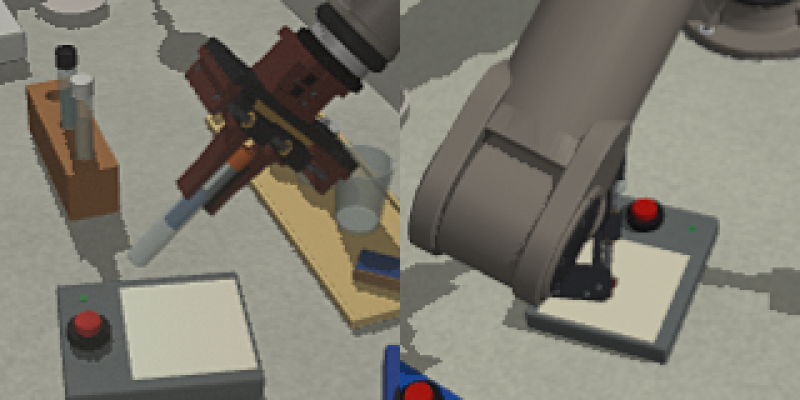

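The tube leans 44.9° with the stopper end up. Its foot is 10 cm above the panel, and the pixel I see (246,210) matches my prediction (247,210). Its middle is over the panel centre and the arm is still, so I'm handing in.

```bash
python3 -c "
from bench import hand_in
print(hand_in())"
```

```text
the job is handed in; nothing more can be done
None
```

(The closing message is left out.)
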